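# Index the flow-cell carriage to the detector station

### The arm

A 6-joint arm with a two-finger parallel gripper is mounted at the origin on the work surface. World frame = base frame: x ahead of the robot, y to its left, z up, the work surface at z = 0. Lengths are in m, angles in rad, forces in N, time in s.
With the tool pointing down it reaches from about 0.35 to 0.975 m from the base axis. Payload 4.9 kg.
Tool frame: the origin (TCP) lies between the finger pads; the fingertips stand 19 mm ahead of it and the grasp point (between the pads) is the TCP; z points along the fingers, y is the line along which they close (so a half turn about z gives the same grasp; the last joint's range is limited). The gripper opens to 85 mm and grips with 20 to 120 N. Pads are 22 mm wide; open, the fingers measure 114 mm over their backs; the gripper's body (76 mm by 85 mm) begins 54 mm behind the grasp point. The pads swing forward as they close: fully open they stand 13 mm farther back than shut.
Start: joints at [-1.389, 0.053, 1.613, -0, 1.476, -0.119], TCP at [0.185, -0.597, 0.25] pointing down, gripper open.
Joint ranges: [-3.01, 3.01], [-1.01, 2.22], [0.06, 2.58], [-1.02, 4.17], [0.09, 2.62], [-3.14, 3.14]. Speed limits (rad/s): [2.57, 2.57, 3.14, 3.14, 3.14, 3.14].

### API

Orientations are given as a rotation vector (axis times angle).
In Python, from station import ctrl gives the robot as it stands. The module is installed in compiled form; this text tells all that it offers.
- The arm moves only by the tool servo_tool, never from a script. Its argument "increments" is a list that holds one entry, the list of rows, each a list of 5 numbers: the finger opening in cm, from 0 to 8.54, then the shift along the tool's x, y, z in cm, then the turn about the tool's z in degrees. A call has 1 to 5 rows; each row is the pose to reach, as a shift and turn from the pose commanded when the call began, along the tool's axes at that moment; what a row does not reach only later rows make up. A row lasts 1/10 s, in which the tool goes at most 50 mm and 8.59 degrees, less where a joint would pass 70% of its speed; a pose out of reach is approached as far as the arm can. A call with a gripper value outside its range is refused whole. The fingers move at their own pace and stop on an object; "newtons" is the grip in N (left out, the last holds). Time passes only in rows, so rows that repeat a pose let the fingers close. It gives the time, the measured TCP pose, the force, the opening and the grip force at its end, in the units of the state.
- ctrl.get_obs(): the state, without advancing time (a new reading comes with each control period).
- ctrl.get_image(name): name is "side" or "top" or "wrist"; returns a dict with "img" (480x640x3 uint8, red, green, blue), "fx", "fy", "cx", "cy" (pixels), "k1" (the pictures are not rectified: a ray, as slopes to the right and down, at radius r is drawn at 1 + k1 r^2 times it, then the intrinsics apply), "rvec" (rotation vector, rad) and "tvec" (3), from world to camera coordinates, as OpenCV has them; the wrist camera has in their place "mount" (4x4, takes a point from camera to tool coordinates, whose origin is the TCP and whose axes are the flange's). Camera axes: x right, y down, z forward; pixel columns grow to the right and rows downward; lengths in m; the calibration is good to about 2 mm. A picture is of the moment at which its call begins: read the wrist's pose just before it. There is no depth.
- ctrl.finish_job(): hands the job in; it is judged then, once.
The state is a dict: "t": time; "q": joint angles; "dq": joint speeds; "effort": joint torques, N m; "tool_pos": TCP position; "tool_rot": TCP orientation; "contact_force": force on the tool from outside, world axes, zero at the start; "wrist_torque": the same for the moment, N m; "opening": finger opening in m; "grip_force": force on a finger pad.
Only numpy, scipy, OpenCV 4.12 (cv2) and the standard library are available. Lean on these libraries where they do the work, as an engineer would, in place of code of your own. Each camera call takes 0.05 s, during which the arm holds its last target. There are 200 camera calls.

### The job

The carriage with the clear flow cell is pinned at the middle station of its indexing slide. Pull up the index plunger's knob, slide the carriage across until the cell stands under the round detector head (not the square camera head), and let the plunger drop fully home in that station's hole, so that the carriage is locked there. The hole lies only roughly under the head, so feel for it and never force the pin (a push or press on knob or carriage well under 20 N); keep off both heads and leave the bottle, driver and tray where they are.

Things in the scene. Friction and masses are not known exactly. Their poses are not given: they have to be found in the camera images.
- base: black slide base plate, 300 x 350 x 12 mm, fixed on the bench; origin at the centre of its underside. Its y axis is the slide direction (the carriage moves along it, 90 mm either way from the middle); its x axis points from the plunger's side (nearer the robot) to the head posts.
- carriage: aluminium carriage plate, 187 x 64 (along the slide) x 12 mm, on two rails; it only slides along the base's y, against about 3 N of friction, pin drawn or riding on the strip. Origin on the plunger's axis at the plate's underside, 30 mm above the bench, axes parallel to the base's. The clear flow cell's window lies 110 mm from the plunger's axis, towards base +x.
- knob (a point): middle of the index plunger's black knob, an upright cylinder of 28 mm diameter, 25 mm high, on the carriage; 76.5 mm above the bench (knob from 64 to 89 mm) with the plunger home, and it rises with the plunger. Below it a 22 mm sleeve stands on the carriage plate, whose top is 42 mm above the bench; nothing stands higher than that within 60 mm of the knob's axis.
- plunger (a joint): how far the index plunger is drawn up (m): 0 fully home against its stop, 0.013 the upper stop. Its spring pulls down with 6 N at 0, 10 N at 0.011. The flat-ended 10 mm pin stands 8 mm deep in its 12 mm hole when home. Let go between holes, it rides on the flush steel index strip at 0.008 and drops by itself into a hole that comes under it within about 1 mm; the carriage then stops hard.
- cell_window (a point): round window on top of the clear flow cell (72 x 32 x 18 mm) on the carriage, 60 mm above the bench; in line with the plunger's axis across the slide.
- detector_axis (a point): lower end of the round detector head's nose, on its axis, 94 mm above the bench, 75 mm along the slide from the middle station, at one side or the other. Each station has one hole in the index strip; the outer strip pieces shift in slots when the optics are set, so with the pin home the cell window lies up to 8 mm along the slide from this axis, either way.
- detector: detector head: a plain round metal barrel, 38 mm diameter, with a narrower nose below (94 to 194 mm above the bench), held by an arm from a 16 mm post 98 mm behind it (base +x), post top 195 mm above the bench. Fixed. Origin on the base plate under the barrel's axis.
- camera: camera head at the other outer station: a square finned block 46 x 46 x 62 mm with a short black lens below, 96 to 182 mm above the bench, on the same kind of arm and post. Fixed. Origin on the base plate under its axis. Not the wanted station.
- reagent: amber bottle with white cap, 60 mm diameter, 115 mm high, standing loose beside the base; origin at the centre of its underside.
- driver: screwdriver with black handle, 160 mm long, lying loose beside the base; origin under its middle.
- tray: white plastic tray of spare fittings, 70 x 100 x 28 mm, loose beside the base; origin at the centre of its underside.

How it is judged:
By the outcome, as a careful person would: the job done as asked, in the order asked, and still so for the second after the job is handed in, with the robot touching nothing.
It also fails if it takes over 43 s, if anything falls off the work surface, if the arm or the gripper's body presses on something with over 40 N, if the wrist force passes 120 N, or if a joint passes its speed limit or range.

## Working session

There is one attempt and no reset: what is moved stays moved. The work goes in short steps, Python scripts to look and compute and a tool call to move; the robot and the scene stay as the last step left them, time stands still between calls to the robot, and variables do not carry over. Pictures are saved under pics/ and viewed, at most 10 in all, crops included, and the job is handed in when it is done.

Besides the shell and the picture viewer there is one more tool, called as name(argument=value, ...) on one line, values as JSON. servo_tool: Moves the arm, as the interface text tells. Its arguments: {"type":"object","properties":{"increments":{"type":"array"},"newtons":{"type":"number"}},"required":["increments"]}

```bash
mkdir -p pics
cat > h.py <<'E'
import numpy as np, cv2
from scipy.spatial.transform import Rotation as R
from station import ctrl
def grab(n,f):
    d=ctrl.get_image(n); cv2.imwrite(f,d["img"][:,:,::-1]); 
    np.save(f+".npy",{k:v for k,v in d.items() if k!="img"},allow_pickle=True); return d
def cal(f): return np.load(f+".npy",allow_pickle=True).item()
def ray(d,u,v):
    x=np.array([(u-d["cx"])/d["fx"],(v-d["cy"])/d["fy"]]); y=x.copy()
    for _ in range(20): y=x/(1+d["k1"]*(y@y))
    r=np.r_[y,1]; M=R.from_rotvec(np.ravel(d["rvec"])).as_matrix(); t=np.ravel(d["tvec"])
    return -M.T@t, M.T@r
def atz(d,u,v,z):
    c,r=ray(d,u,v); return c+r*(z-c[2])/r[2]
def proj(d,P):
    M=R.from_rotvec(np.ravel(d["rvec"])).as_matrix(); p=M@np.array(P)+np.ravel(d["tvec"])
    s=p[:2]/p[2]; s=s*(1+d["k1"]*(s@s)); return s*[d["fx"],d["fy"]]+[d["cx"],d["cy"]]
E
python3 - <<'E'
from h import *
o=ctrl.get_obs(); print(o)
for n in("top","side"):
    d=grab(n,f"pics/{n}0.png"); print({k:v for k,v in d.items() if k!="img"})
E
```

```text
{'t': 0.0, 'q': array([-1.38902793e+00,  5.33718655e-02,  1.61431053e+00,  2.05304364e-05,
        1.47599646e+00, -1.18955183e-01]), 'dq': array([-6.04195378e-04,  4.08359212e-04, -8.55214322e-04, -1.81856900e-03,
       -1.21219891e-03,  4.25110360e-05]), 'effort': array([-1.36506169e-03, -3.93677938e+01, -3.70177209e+01, -2.31283093e-04,
        6.94130940e-03,  6.93903985e-06]), 'tool_pos': array([ 0.1850571 , -0.59635776,  0.2490438 ]), 'tool_rot': array([-3.10408408e+00, -4.70282046e-01,  7.07701620e-05]), 'contact_force': array([-0.16230351,  0.53987235, -0.37264988]), 'wrist_torque': array([-0.01394286, -0.05939857, -0.02677395]), 'grip_force': 0.0, 'opening': 0.08539388273836548}
{'fx': 562.4312440525981, 'fy': 562.4312440525981, 'cx': 322.5651293037066, 'cy': 233.75882407547968, 'k1': 0.024610214318775032, 'rvec': array([ 2.12476948, -2.10175546,  0.19321339]), 'tvec': array([0.0640061 , 0.58872718, 0.95035762])}
{'fx': 610.0347866310215, 'fy': 610.0347866310215, 'cx': 321.3241905547973, 'cy': 240.69014602822392, 'k1': 0.030252382664176118, 'rvec': array([ 0.87249932, -2.449563  ,  1.17204113]), 'tvec': array([0.50567405, 0.28724072, 1.11186327])}
```

View pics/top0.png

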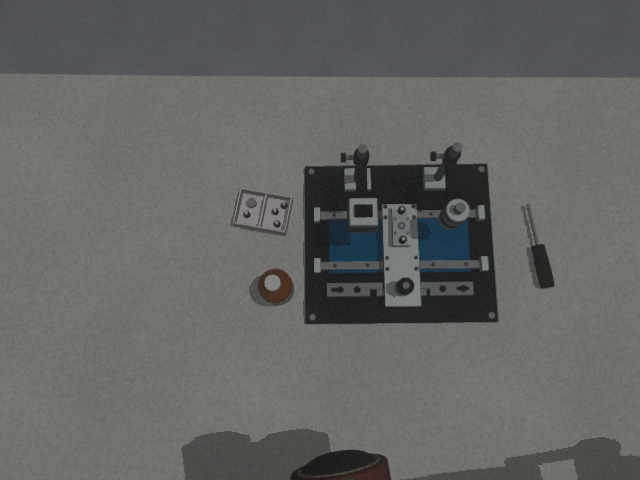

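View pics/side0.png

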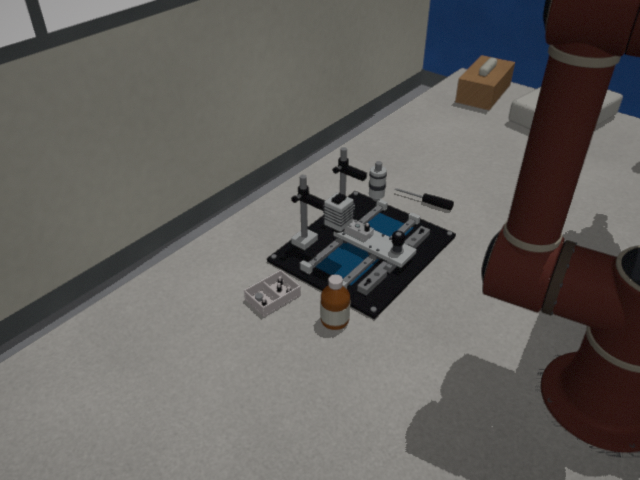

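The top view shows the knob at (405,286), the round detector head at about (456,210) on the right, the square camera head at (362,211), and the base corners at (304,167), (487,164), (498,322) and (305,323). The side view agrees: knob at (398,238), detector at (377,180), amber bottle left of the base.

Run:
```python
from h import *
t=cal("pics/top0.png"); s=cal("pics/side0.png")
for u,v in((304,167),(487,164),(498,322),(305,323)): print("corner",atz(t,u,v,.012))
def tri(a,b):
    c1,r1=ray(t,*a); c2,r2=ray(s,*b)
    k=np.linalg.lstsq(np.c_[r1,-r2],c2-c1,rcond=None)[0]; p,q=c1+k[0]*r1,c2+k[1]*r2; return (p+q)/2,np.linalg.norm(p-q)
print("knob top",atz(t,405,285,.089), tri((405,286),(398,237)))
print("det top",atz(t,457,208,.194)); print("window",atz(t,402,226,.06))
for p in((337,289),(357,289),(442,288),(463,288)): print("strip",atz(t,*p,.03))
print("bottle",atz(t,272,283,.115))
i=cv2.imread("pics/top0.png")[155:330,300:500]; cv2.imwrite("pics/c.png",cv2.resize(i,None,fx=4,fy=3.4*4/3.4,interpolation=2)[:600*2])
i=cv2.imread("pics/top0.png")[190:320,320:500]; cv2.imwrite("pics/c.png",cv2.resize(i,None,fx=4.4,fy=4.4,interpolation=2))
```

```text
corner [0.72744286 0.10829133 0.012     ]
corner [ 0.73604874 -0.24165826  0.012     ]
corner [ 0.43754337 -0.24809976  0.012     ]
corner [0.4313395  0.10100903 0.012     ]
knob top [ 0.49435799 -0.07137074  0.089     ] (array([ 0.49326566, -0.07221955,  0.08264238]), np.float64(0.00011878007339252606))
det top [ 0.60396715 -0.13985722  0.194     ]
window [ 0.6031341  -0.07164457  0.06      ]
strip [0.49200413 0.04348928 0.03      ]
strip [0.49240521 0.00737139 0.03      ]
strip [ 0.49597462 -0.14564792  0.03      ]
strip [ 0.49642499 -0.18328151  0.03      ]
bottle [0.49251478 0.15264737 0.115     ]
```

View pics/c.png

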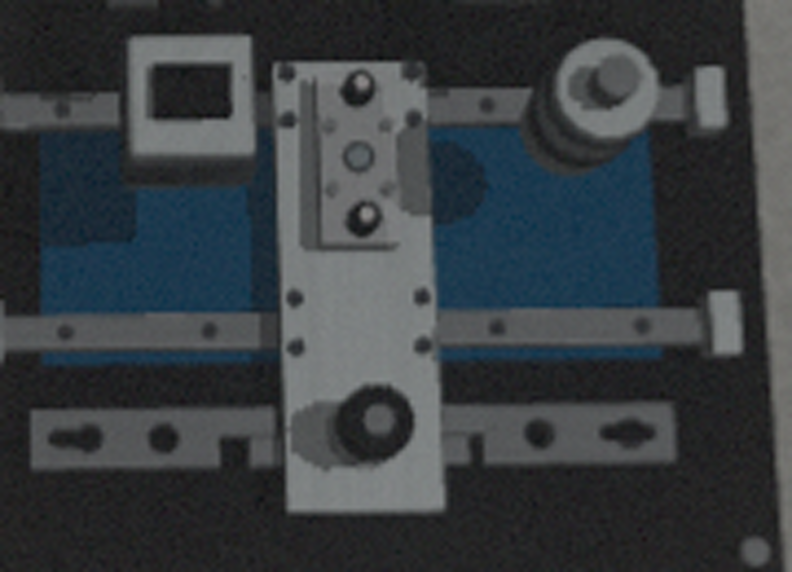

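The crop shows the detector-side strip hole at full-frame (442.7,288), about 75 mm from the knob towards world -y; the elongated mark beyond it is a screw in its slot. The base is turned about 1.25 degrees, and the knob is at (0.494,-0.072). I move above the knob now.

servo_tool(increments=[[[8.5, 3.6, -3.3, 0, 0], [8.5, 7.2, -6.6, 0, 0], [8.0, 10.8, -9.8, 0, 0], [7.5, 14.4, -13.1, 0, 0], [7, 18, -16.4, 0, 0]]])

```text
t: 0.6
tool_pos: [0.3089, -0.385, 0.2497]
tool_rot: [-3.106, -0.47, 0.0]
contact_force: [0.4, -0.7, 0.4]
opening: 0.0702
grip_force: 0.0
```

servo_tool(increments=[[[6, 3.6, -3.3, 0, 0], [6, 7.2, -6.6, 0, 0], [6, 10.8, -9.8, 0, 0], [6, 14.4, -13.1, 0, 0], [6, 18, -16.4, 0, 0]]])

```text
t: 1.1
tool_pos: [0.4322, -0.175, 0.25]
tool_rot: [3.106, 0.47, 0.0]
contact_force: [1.1, -0.6, -0.0]
opening: 0.06
grip_force: 0.0
```

servo_tool(increments=[[[6, 3, -2.7, 1, 5], [6, 6, -5.4, 2, 11], [6, 9, -8.15, 4, 16], [6, 9, -8.15, 6, 16], [6, 9, -8.15, 6, 16]]])

```text
t: 1.6
tool_pos: [0.4917, -0.0707, 0.1864]
tool_rot: [-3.139, -0.038, 0.011]
contact_force: [-0.8, 0.2, -0.0]
opening: 0.0601
grip_force: 0.0
```

Run:
```python
from h import *
o=ctrl.get_obs(); print(o["t"],o["tool_pos"],o["contact_force"],o["opening"])
M=R.from_rotvec(o["tool_rot"]).as_matrix(); print(M.round(3))
d=grab("wrist","pics/w1.png"); print(d["mount"],d["fx"],d["cx"],d["cy"],d["k1"])
# predicted pixel of knob top centre and hole
for P in((.4938,-.0718,.089),(.4938+.0,-.147,.025)):
    p=M.T@(np.array(P)-o["tool_pos"]); c=np.linalg.inv(d["mount"])@np.r_[p,1]; q=c[:2]/c[2]; q*=1+d["k1"]*(q@q); print(q*d["fx"]+[d["cx"],d["cy"]])
```

```text
1.6 [ 0.49169732 -0.07072932  0.18641912] [-0.81126275  0.15517474 -0.0167395 ] 0.060128544597618135
[[ 1.     0.024 -0.007]
 [ 0.024 -1.     0.002]
 [-0.007 -0.002 -1.   ]]
[[ 8.69243554e-04 -9.50351171e-01 -3.11178238e-01  7.92142809e-02]
 [ 9.99999608e-01  7.73281877e-04  4.31758586e-04 -9.05219036e-04]
 [-1.69693786e-04 -3.11178491e-01  9.50351471e-01 -1.23352175e-01]
 [ 0.00000000e+00  0.00000000e+00  0.00000000e+00  1.00000000e+00]] 402.6983353369717 318.26174104129603 237.7326177071981 -0.03235401976541613
[321.93843404 244.56738821]
[423.82539606 217.8979376 ]
```

View pics/w1.png

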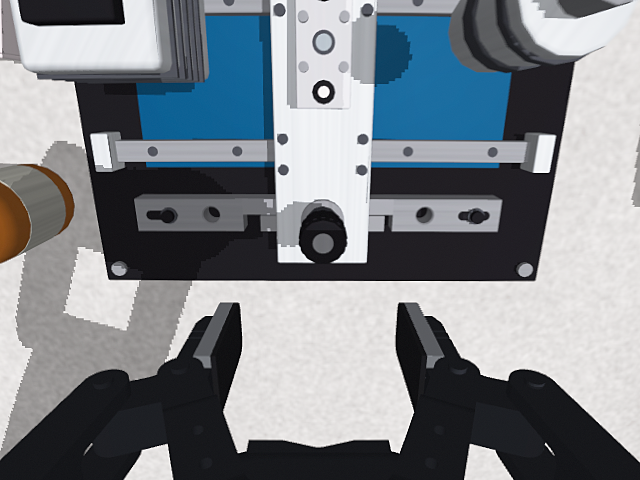

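The wrist view shows the knob cap at (323,244), which matches my prediction to 1 px. The detector-side hole is at (425,215), also as predicted. I descend over the knob.

servo_tool(increments=[[[6, 0, 0, 4, 0], [6, 0, 0, 7.5, 0], [6, 0, 0, 10, 0], [6, 0, 0, 11.3, 0], [6, 0, 0, 11.3, 0]]])

```text
t: 2.15
tool_pos: [0.4927, -0.0729, 0.0764]
tool_rot: [-3.141, -0.032, 0.004]
contact_force: [0.5, 0.5, 0.4]
opening: 0.0599
grip_force: 0.0
```

servo_tool(increments=[[[4, 0, 0, 0, 0], [3.2, 0, 0, 0, 0], [3.2, 0, 0, 0, 0], [3.2, 0, 0, 0, 0], [3.2, 0, 0, 0, 0]]])

```text
t: 2.65
tool_pos: [0.494, -0.0725, 0.0779]
tool_rot: [3.141, 0.034, 0.002]
contact_force: [0.4, 0.0, -0.5]
opening: 0.032
grip_force: 0.0
```

servo_tool(increments=[[[2.9, 0, 0, 0, 0], [2.7, 0, 0, 0, 0], [2.5, 0, 0, 0, 0], [2.4, 0, 0, 0, 0], [2.4, 0, 0, 0, 0]]], newtons=28)

```text
t: 3.15
tool_pos: [0.4938, -0.0726, 0.0776]
tool_rot: [3.141, 0.034, 0.0]
contact_force: [-2.3, -1.4, 3.8]
opening: 0.0273
grip_force: 27.4
```

servo_tool(increments=[[[2.4, 0, 0, -0.3, 0], [2.4, 0, 0, -0.6, 0], [2.4, 0, 0, -0.9, 0], [2.4, 0, 0, -1.1, 0], [2.4, 0, 0, -1.1, 0]]])

```text
t: 3.65
tool_pos: [0.4935, -0.0725, 0.087]
tool_rot: [3.141, 0.034, 0.001]
contact_force: [6.3, -2.3, -8.5]
opening: 0.0266
grip_force: 28.2
```

servo_tool(increments=[[[2.4, 0, 0, -0.1, 0], [2.4, 0, 0.2, -0.1, 0], [2.4, 0, 0.6, -0.1, 0], [2.4, 0, 1.2, -0.1, 0], [2.4, 0, 1.8, -0.1, 0]]])

```text
t: 4.15
tool_pos: [0.4939, -0.0893, 0.0875]
tool_rot: [-3.138, -0.034, -0.001]
contact_force: [5.6, 3.5, -9.3]
opening: 0.027
grip_force: 28.3
```

servo_tool(increments=[[[2.4, 0.05, 0.8, 0, 0], [2.4, 0.05, 1.6, 0, 0], [2.4, 0.05, 2.4, 0, 0], [2.4, 0.05, 3.2, 0, 0], [2.4, 0.05, 3.8, 0, 0]]])

```text
t: 4.65
tool_pos: [0.4948, -0.1273, 0.0872]
tool_rot: [-3.138, -0.033, 0.001]
contact_force: [6.0, 2.6, -10.4]
opening: 0.0273
grip_force: 28.4
```

servo_tool(increments=[[[2.4, 0, 0.6, 0, 0], [2.4, 0, 1.0, 0, 0], [2.4, 0, 1.2, 0, 0], [2.4, 0, 1.2, 0, 0], [2.4, 0, 1.2, 0, 0]]])

```text
t: 5.15
tool_pos: [0.495, -0.1394, 0.0871]
tool_rot: [-3.139, -0.033, 0.001]
contact_force: [4.7, 1.1, -10.3]
opening: 0.0268
grip_force: 28.4
```

Run:
```python
from h import *
o=ctrl.get_obs(); print(o["t"],o["tool_pos"],o["contact_force"])
d=grab("wrist","pics/w2.png"); g=grab("top","pics/t2.png")
w=cal("pics/w1.png"); M=R.from_rotvec([-3.139,-.038,.011]).as_matrix(); T=np.array([.49170,-.07073,.18642])
for u,v in((425,215),):
  x=np.array([(u-w["cx"])/w["fx"],(v-w["cy"])/w["fx"]]); y=x.copy()
  for _ in range(20): y=x/(1+w["k1"]*(y@y))
  r=M@w["mount"][:3,:3]@np.r_[y,1]; c=M@w["mount"][:3,3]+T
  for z in(.02,.025,.03): print(c+r*(z-c[2])/r[2])
i=cv2.imread("pics/t2.png")[190:320,320:500]; cv2.imwrite("pics/c2.png",np.hstack([cv2.resize(i,(415,300),interpolation=2),cv2.resize(cv2.imread("pics/w2.png"),(385,300))]))
```

```text
5.15 [ 0.49504173 -0.13936909  0.0871431 ] [  4.67452112   1.13042439 -10.31642378]
[ 0.49471105 -0.14897374  0.02      ]
[ 0.49604264 -0.14757708  0.025     ]
[ 0.49737423 -0.14618041  0.03      ]
```

View pics/c2.png

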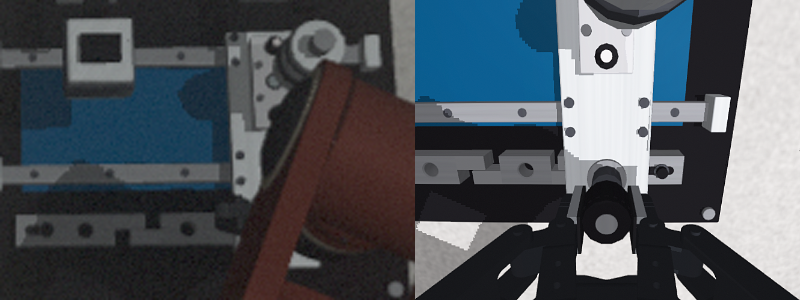

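The carriage came along: the cell is almost under the detector nose, and the pin is still about 8 mm short of the hole. I let the pin down gently on the strip and loosen the fingers into a cage.

servo_tool(increments=[[[2.4, 0, 0, 0.1, 0], [2.4, 0, 0, 0.2, 0], [2.9, 0, 0, 0.2, 0], [3.2, 0, 0, 0.2, 0], [3.2, 0, 0, 0.2, 0]]])

```text
t: 5.75
tool_pos: [0.4959, -0.1408, 0.0881]
tool_rot: [3.141, 0.034, 0.001]
contact_force: [0.8, -0.1, 0.5]
opening: 0.0322
grip_force: 0.0
```

servo_tool(increments=[[[3.2, 0, 0.05, 0, 0], [3.2, 0, 0.1, 0, 0], [3.2, 0, 0.15, 0, 0], [3.2, 0, 0.2, 0, 0], [3.2, 0, 0.25, 0, 0]]])

```text
t: 6.25
tool_pos: [0.4959, -0.1427, 0.0876]
tool_rot: [-3.141, -0.034, -0.001]
contact_force: [0.2, 4.1, 2.9]
opening: 0.0321
grip_force: 1.8
```

servo_tool(increments=[[[3.2, 0, 0.05, 0, 0], [3.2, 0, 0.1, 0, 0], [3.2, 0, 0.15, 0, 0], [3.2, 0, 0.2, 0, 0], [3.2, 0, 0.2, 0, 0]]])

```text
t: 6.75
tool_pos: [0.4958, -0.1452, 0.0873]
tool_rot: [3.141, 0.034, 0.001]
contact_force: [1.2, 1.8, 1.3]
opening: 0.0322
grip_force: 1.4
```

servo_tool(increments=[[[3.2, 0, 0.05, 0, 0], [3.2, 0, 0.1, 0, 0], [3.2, 0, 0.15, 0, 0], [3.2, 0, 0.2, 0, 0], [3.2, 0, 0.2, 0, 0]]])

```text
t: 7.25
tool_pos: [0.495, -0.1474, 0.0868]
tool_rot: [3.14, 0.035, -0.003]
contact_force: [-0.9, -0.2, 0.5]
opening: 0.0318
grip_force: 0.0
```

servo_tool(increments=[[[3.2, 0, 0.05, 0, 0], [3.2, 0, 0.1, 0, 0], [3.2, 0, 0.15, 0, 0], [3.2, 0, 0.15, 0, 0]]])

```text
t: 7.65
tool_pos: [0.4951, -0.1483, 0.0868]
tool_rot: [-3.141, -0.034, 0.003]
contact_force: [-1.7, 2.5, -0.1]
opening: 0.0318
grip_force: 1.1
```

servo_tool(increments=[[[3.2, 0, 0.05, 0, 0], [3.2, 0, 0.1, 0, 0], [3.2, 0, 0.15, 0, 0], [3.2, 0, 0.15, 0, 0]]])

```text
t: 8.05
tool_pos: [0.4957, -0.1499, 0.0871]
tool_rot: [-3.141, -0.034, 0.0]
contact_force: [-2.0, 3.2, -2.6]
opening: 0.0318
grip_force: 1.3
```

servo_tool(increments=[[[3.2, 0, 0.05, 0, 0], [3.2, 0, 0.1, 0, 0], [3.2, 0, 0.15, 0, 0], [3.2, 0, 0.15, 0, 0]]])

```text
t: 8.45
tool_pos: [0.4957, -0.1503, 0.0871]
tool_rot: [-3.139, -0.034, 0.001]
contact_force: [-1.7, 6.9, 0.2]
opening: 0.0319
grip_force: 3.5
```

The force has risen to 7 N and the motion has stalled, so the pin has probably dropped. I back off to the middle of the cage and look.

servo_tool(increments=[[[3.2, 0, -0.15, 0, 0], [3.2, 0, -0.3, 0, 0], [3.6, 0, -0.35, 0, 0], [3.6, 0, -0.35, 0, 0]]])

```text
t: 8.85
tool_pos: [0.4965, -0.1485, 0.0881]
tool_rot: [3.14, 0.034, 0.003]
contact_force: [-0.0, 0.1, 0.3]
opening: 0.0363
grip_force: 0.0
```

Run:
```python
from h import *
o=ctrl.get_obs(); print(o["t"],o["tool_pos"],o["contact_force"])
d=grab("wrist","pics/w3.png"); s=grab("side","pics/s3.png")
M=R.from_rotvec(o["tool_rot"]).as_matrix()
for P in((.4958,-.148,.089),(.4958,-.148,.097)):
    p=M.T@(np.array(P)-o["tool_pos"]); c=np.linalg.inv(d["mount"])@np.r_[p,1]; q=c[:2]/c[2]; q*=1+d["k1"]*(q@q); print("cap",q*d["fx"]+[d["cx"],d["cy"]], "dia px",28e-3/c[2]*d["fx"])
cv2.imwrite("pics/c3.png",cv2.resize(cv2.imread("pics/w3.png")[150:450,120:520],None,fx=2,fy=2,interpolation=2))
```

```text
8.85 [ 0.49645031 -0.14854935  0.08805197] [-0.04326351  0.06703665  0.29043479]
cap [318.98217802 345.27789094] dia px 79.86652151411273
cap [319.06064033 358.77666923] dia px 84.41489364252735
```

View pics/c3.png

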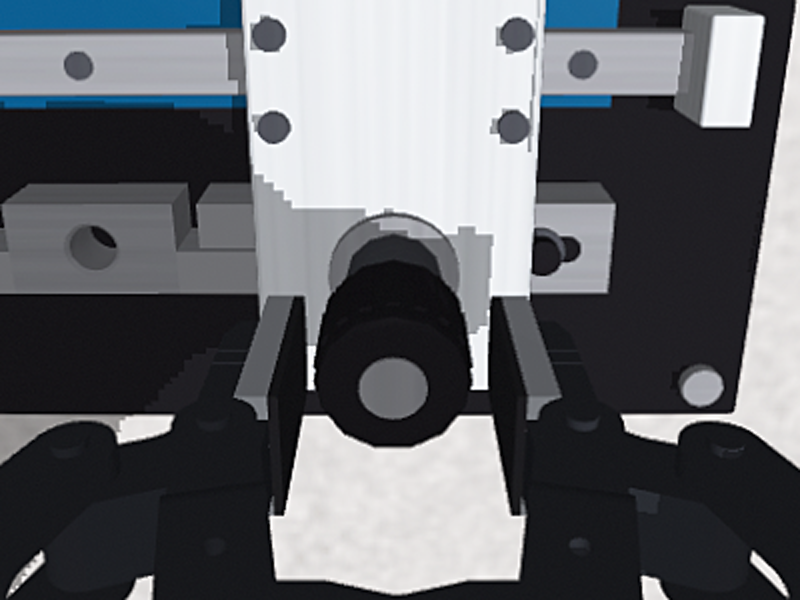

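The cap is at full-frame (316.5,344), 78 px across. My prediction was (319,345) and 80 px with the pin home, and row 359 with it riding on the strip, so the pin is home. I nudge it gently the other way to confirm the lock.

servo_tool(increments=[[[3.6, 0, -0.3, 0, 0], [3.6, 0, -0.5, 0, 0], [3.6, 0, -0.6, 0, 0], [3.6, 0, -0.65, 0, 0], [3.6, 0, -0.7, 0, 0]]])

```text
t: 9.45
tool_pos: [0.4957, -0.1413, 0.0875]
tool_rot: [3.14, 0.034, 0.001]
contact_force: [-0.5, -4.2, 0.3]
opening: 0.0359
grip_force: 1.9
```

servo_tool(increments=[[[3.6, 0, -0.05, 0, 0], [3.6, 0, -0.1, 0, 0], [3.6, 0, -0.1, 0, 0]]])

```text
t: 9.75
tool_pos: [0.4957, -0.141, 0.0875]
tool_rot: [3.139, 0.034, 0.001]
contact_force: [1.3, -7.1, -1.0]
opening: 0.0359
grip_force: 3.2
```

Locked: it moved only 0.3 mm and the force rose to 7 N. I centre the fingers, open them and retreat upward.

servo_tool(increments=[[[3.8, 0, 0.3, 0, 0], [4.5, 0, 0.55, 0, 0], [5.5, 0, 0.55, 0, 0], [6, 0, 0.55, 0, 0], [6, 0, 0.55, 0, 0]]])

```text
t: 10.25
tool_pos: [0.4957, -0.1452, 0.0872]
tool_rot: [-3.141, -0.034, 0.0]
contact_force: [-0.5, 0.2, 0.1]
opening: 0.0596
grip_force: 0.0
```

servo_tool(increments=[[[6, 0, 0, -2, 0], [6, 0, 0, -5, 0], [6, 0, 0, -8, 0], [6, -2, 0, -11, 0], [6, -5, 0, -12, 0]]])

```text
t: 10.75
tool_pos: [0.4474, -0.1471, 0.2116]
tool_rot: [3.139, 0.036, 0.009]
contact_force: [0.9, -0.3, 0.0]
opening: 0.0603
grip_force: 0.0
```

servo_tool(increments=[[[6, -4, 0, 0, 0], [6, -8, 0, 0, 0], [6, -8, 0, 0, 0], [6, -8, 0, 0, 0]]])

```text
t: 11.15
tool_pos: [0.3655, -0.1482, 0.2075]
tool_rot: [3.141, 0.032, 0.003]
contact_force: [0.4, 0.6, 0.6]
opening: 0.0603
grip_force: 0.0
```

Run:
```python
from h import *
o=ctrl.get_obs(); print(o["t"],o["tool_pos"],o["contact_force"])
s=grab("side","pics/s4.png"); grab("wrist","pics/w4.png")
for z in(.089,.097): print(proj(s,(.4957,-.147,z)))
a=cv2.resize(cv2.imread("pics/s4.png")[130:330,240:480],(480,400),interpolation=2)
b=cv2.resize(cv2.imread("pics/w4.png"),(320,240)); c=np.zeros((400,320,3),np.uint8); c[:240]=b
cv2.imwrite("pics/c4.png",np.hstack([a,c]))
```

```text
11.15 [ 0.36552261 -0.14824419  0.20754698] [0.38696954 0.59325879 0.63404871]
[415.60388795 218.5224986 ]
[415.95168737 215.69312858]
```

View pics/c4.png

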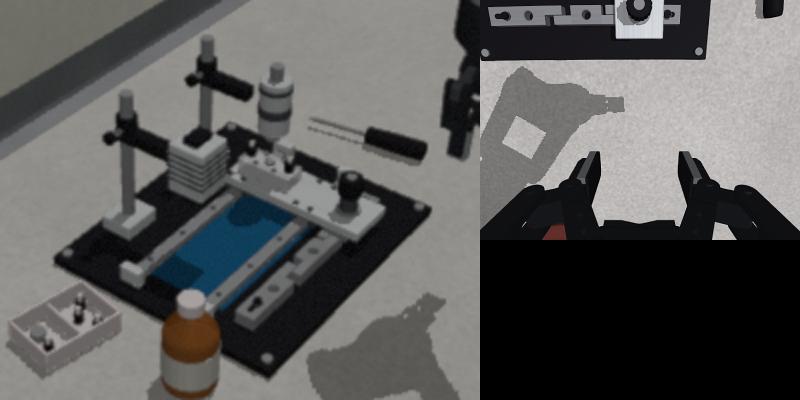

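The side view shows the cap top at full-frame (415,218), which matches home (218.5). The cell stands under the detector and nothing else has moved.

```bash
python3 -c "
from station import ctrl
print(ctrl.finish_job())"
```

```text
the job is handed in; nothing more can be done
None
```

The carriage is locked at the round detector head's station with the plunger home, at about 11 s on the robot clock; a push of about 7 N each way did not shift it, the bottle, driver and tray look undisturbed, and the job is handed in.

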